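# Refit the bearing cover on a belt-drive housing and lock its tension slide

### The arm

A 6-joint arm with a two-finger parallel gripper is mounted at the origin on the work surface. World frame = base frame: x ahead of the robot, y to its left, z up, the work surface at z = 0. Lengths are in m, angles in rad, forces in N, time in s.
With the tool pointing down it reaches from about 0.35 to 0.775 m from the base axis. Payload 5.5 kg.
Tool frame: the origin (TCP) lies between the finger pads; the fingertips stand 11 mm ahead of it and the grasp point (between the pads) lies 8 mm behind it (tips_ahead is the distance from the TCP to the fingertips, in m); z points along the fingers, y is the line along which they close (so a half turn about z gives the same grasp; the last joint's range is limited). The gripper opens to 85 mm and grips with 20 to 120 N. Pads are 22 mm wide; open, the fingers measure 114 mm over their backs; the gripper's body (76 mm by 85 mm) begins 54 mm behind the grasp point. The pads swing forward as they close: fully open they stand 13 mm farther back than shut.
Start: joints at [-1.392, 0.313, 0.046, 1.304, 0, 1.431], TCP at [0.18, -0.546, 0.242] pointing down, gripper open.
Joint ranges: [-2.76, 2.76], [-0.86, 1.69], [-1.03, 1.26], [-2.2, 2.34], [-1.47, 1.5], [-3.14, 3.14]. Speed limits (rad/s): [2.57, 2.57, 3.14, 3.14, 3.14, 3.14].

### API

Orientations are given as a unit quaternion [w, x, y, z].
In Python, from workcell import * gives the robot as it stands. The module is installed in compiled form; this text tells all that it offers.
- The arm moves only by the tool jog_arm, never from a script. Its argument "moves" is a list of rows, each an object with "fingers": the closure, from 0 (fully open) to 1 (shut); "slide": the shift along the tool's x, y, z in mm, a list of three; "angular": the turn, a rotation vector about the tool's x, y, z in degrees, a list of three. A call has 1 to 10 rows; each row is the pose to reach, as a shift and turn from the pose commanded when the call began, along the tool's axes at that moment; what a row does not reach only later rows make up. A row lasts 1/12 s, in which the tool goes at most 41.7 mm and 7.16 degrees, less where a joint would pass 70% of its speed; a pose out of reach is approached as far as the arm can. A call with a gripper value outside its range is refused whole. The fingers move at their own pace and stop on an object; "squeeze" is the grip in N (left out, the last holds). Time passes only in rows, so rows that repeat a pose let the fingers close. It gives the time, the measured TCP pose, the force, the opening and the grip force at its end, in the units of the state.
- get_state(): the state, without advancing time (a new reading comes with each control period).
- read_camera(name): name is "scene" or "top" or "wrist"; returns a dict with "color" (420x560x3 uint8, red, green, blue), "fovy" (degrees; the focal length in pixels is half the picture's height over the tangent of half this angle, whatever the lens; pixels are square), "cx", "cy" (the principal point, pixels), "world_from_camera" (4x4, takes a point from camera to world coordinates); the wrist camera has in their place "tool_from_camera" (4x4, takes a point from camera to tool coordinates, whose origin is the TCP and whose axes are the flange's). Camera axes: x right, y down, z forward; pixel columns grow to the right and rows downward; lengths in m; the calibration is good to about 2 mm. A picture is of the moment at which its call begins: read the wrist's pose just before it. There is no depth.
- hand_in(): hands the job in; it is judged then, once.
Trained networks look in a picture, given as the dict that the camera call returned (one of the last four; its "shot" number tells which), for a name from the list of things; names that differ only in an ending like _2 or _b are one class to them, and where a whole thing is asked for, a point or a joint stands for the part that bears it (a point fixed in the world has none). Each returns a list of dicts, best first, with "p" (0 to 1); they miss things now and then, are a little off and sometimes report something else, mostly with a low value. They report only what shows in the picture. A call takes as long as a camera call.
- look_for(target, picture): "point" ([column, row] in pixels, amid what is visible of it).
- tip_of(target, picture): "point" ([column, row] in pixels: a listed point, or the origin of a listed thing).
The state is a dict: "clock": time; "joint_pos": joint angles; "qvel": joint speeds; "tau": joint torques, N m; "tcp_pos": TCP position; "orientation": TCP orientation; "wrist_force": force on the tool from outside, world axes, zero at the start; "ft_torque": the same for the moment, N m; "finger_gap": finger opening in m; "grip_force": force on a finger pad.
Only numpy, scipy, OpenCV 4.12 (cv2) and the standard library are available. Lean on these libraries where they do the work, as an engineer would, in place of code of your own. Each camera call takes 0.05 s, during which the arm holds its last target. There are 200 camera calls.

### The job

Take the cover plate from the cutting mat and fit it over the two studs of the belt-drive housing so that it lies fully home, flat on the housing. Then use the long socket key that stands in the housing's deep bore to tighten the nut at the bottom clockwise as far as it goes, leave the key standing in the bore, and leave everything else on the bench where it is.

Things in the scene. Friction and masses are not known exactly. Their poses are not given: they have to be found in the camera images.
- plate: loose flat aluminium cover plate on the cutting mat, 80 (x) x 140 (y) x 6 mm (z), 0.2 to 0.42 kg. Origin: centre of its underside, z up. Two through holes, 14.5 mm, at y = +40 and -40 mm, x = 0. May be fitted either way round (half turn). On its middle an upright lug, 14 mm thick in x, 44 mm long in y, its top 43 mm above the underside
- lug (a point): point inside the plate's lug where it is taken, on the plate's z axis, 29 mm above the underside (14 mm below the lug's top); axes as the plate's
- housing: grey cast belt-drive housing, fixed to the bench: foot 120 (x) x 285 (y) x 8 mm, block 110 (x) x 210 (y) mm with a flat top 60 mm above the bench. Origin: on the bench under the block's middle, z up. A slot in the top, 28 x 138 mm, runs along y; in it, below the top, sits a dark tension slide with two upright steel studs
- seat (a point): centre of the housing's flat top, 60 mm above the bench, axes as the housing's. Home, the plate's underside is at this height and its long side lies along the slot (y); its centre is then above the middle of the slide, wherever that is. On top of the studs it would be 14 mm higher
- slot_end (a point): -y end of the slot in the housing's top, 69 mm from the seat point. Studs: 80 mm apart along y, at x = 0, 12 mm thick, rising 14 mm above the top, the last 3 mm tapering to a flat 9 mm tip. Fixed in a run, but their midpoint may lie anywhere within 14 mm either way along y of the seat point: not reported, to be felt (or seen). Play in the holes 1.25 mm
- bore (a point): centre of the mouth of the deep upright bore, at the +y end of the housing (140 mm from the housing's origin), 100 mm above the bench: round tower, outer diameter 50 mm, bore 34 mm; the nut is at its bottom
- key: long steel socket key with black cross handle, loose, 0.3 kg, upright in the bore with its hexagon socket already on the nut. Origin: centre of its lower end, z up its axis. A 30 mm tube up to 100 mm, 16 mm neck to 131 mm, then the handle: flat bar 70 mm long along the key's x, 14 mm thick in y, from 131 to 169 mm. Top about 182 mm above the bench
- key_head (a point): middle of the key's black handle, 150 mm above the key's lower end, axes as the key's
- nut (a joint): turn of the nut at the bottom of the bore, rad: starts loose between 0 and 0.1, grows clockwise seen from above, stops hard at 1.0 (tight). It turns with about 0.12 N m of friction and stays where it is left. The socket has up to 0.2 rad of play on the nut each way, so the key must turn up to 1.35 rad clockwise in all
- mug: white mug, 80 mm wide, 95 mm high; bystander; origin under its centre
- wrench: flat wrench lying on the bench near the robot; bystander
- screwdriver: screwdriver lying beyond the mat; bystander
- calipers: digital calipers lying flat, 190 mm long, near the bore end of the housing; bystander
- angle: steel angle bracket, 60 x 50 x 60 mm high; bystander

How it is judged:
By the outcome, as a careful person would: the job done as asked, in the order asked, and still so for the second after the job is handed in, with the robot touching nothing.
It also fails if it takes over 72 s, if anything falls off the work surface, if the arm or the gripper's body presses on something with over 40 N, if the wrist force passes 120 N, or if a joint passes its speed limit or range.

## Working session

There is one attempt and no reset: what is moved stays moved. The work goes in short steps, Python scripts to look and compute and a tool call to move; the robot and the scene stay as the last step left them, time stands still between calls to the robot, and variables do not carry over. Pictures are saved under pics/ and viewed, at most 10 in all, crops included, and the job is handed in when it is done.

Besides the shell and the picture viewer there is one more tool, called after ">>>" as a command line: name --argument value ..., lists and objects as JSON in quotes. jog_arm: Moves the arm, as the interface text tells. Its arguments: {"type":"object","properties":{"moves":{"type":"array","items":{"type":"object","properties":{"fingers":{"type":"number"},"slide":{"type":"array","items":{"type":"number"}},"angular":{"type":"array","items":{"type":"number"}}}}},"squeeze":{"type":"number"}},"required":["moves"]}

```bash
mkdir -p pics; cat > h.py <<'E'
from workcell import *
import numpy as np, cv2
from scipy.spatial.transform import Rotation as R
def Rq(q): return R.from_quat([q[1],q[2],q[3],q[0]])
def T_tool(s):
    T=np.eye(4);T[:3,:3]=Rq(s['orientation']).as_matrix();T[:3,3]=s['tcp_pos'];return T
def shot(name,s=None):
    s=get_state(); p=read_camera(name)
    p['W']=np.array(p['world_from_camera']) if 'world_from_camera' in p else T_tool(s)@np.array(p['tool_from_camera'])
    return p
def foc(p): return p['color'].shape[0]/2/np.tan(np.radians(p['fovy'])/2)
def at_z(p,px,z):
    f=foc(p); d=p['W'][:3,:3]@np.array([(px[0]-p['cx'])/f,(px[1]-p['cy'])/f,1]); o=p['W'][:3,3]
    return o+d*(z-o[2])/d[2]
def proj(p,X):
    c=np.linalg.inv(p['W'])@np.append(X,1); f=foc(p); return np.array([p['cx']+f*c[0]/c[2],p['cy']+f*c[1]/c[2]])
def save(p,n): cv2.imwrite('pics/'+n+'.png',cv2.cvtColor(p['color'],cv2.COLOR_RGB2BGR))
E
python3 - <<'E'
from h import *
s=get_state();print({k:np.round(v,3) for k,v in s.items()})
zs=dict(plate=0,lug=.029,seat=.06,slot_end=.06,bore=.1,key_head=.15,housing=0,mug=0,key=0)
for c in ['top','scene']:
    p=shot(c);save(p,c+'0');print(c,p['fovy'],p['W'][:3,3].round(3),list(p.keys()))
    for n,z in zs.items():
        for r in tip_of(n,p)[:2]: print(n,np.round(r['point'],1),round(r['p'],2),at_z(p,r['point'],z).round(4))
E
```

```text
{'clock': np.float64(0.0), 'joint_pos': array([-1.392,  0.314,  0.045,  1.304,  0.   ,  1.431]), 'qvel': array([ 0.002, -0.001,  0.002, -0.001, -0.001,  0.   ]), 'tau': array([-2.0000e-03, -4.8063e+01,  2.9853e+01,  1.9000e-02, -0.0000e+00,
        0.0000e+00]), 'tcp_pos': array([ 0.18 , -0.546,  0.241]), 'orientation': array([-0.001,  0.987,  0.159, -0.   ]), 'wrist_force': array([ 0.369, -0.734, -0.775]), 'ft_torque': array([-0.02 ,  0.024, -0.001]), 'grip_force': np.float64(0.0), 'finger_gap': np.float64(0.086)}
top 42.92762148208145 [0.393 0.051 1.639] ['color', 'fovy', 'cx', 'cy', 'world_from_camera', 'shot', 'W']
plate [393.4 202.1] 0.55 [ 0.5307 -0.2833  0.    ]
lug [396.4 202.9] 0.69 [ 0.5257 -0.2863  0.029 ]
seat [258.4 214.3] 0.7 [0.4935 0.1285 0.06  ]
seat [324.1 124.8] 0.65 [ 0.7601 -0.0701  0.06  ]
slot_end [278.5 219.5] 0.71 [0.4775 0.0691 0.06  ]
slot_end [208.4 213.1] 0.5 [0.4985 0.2771 0.06  ]
bore [207.8 213.6] 0.71 [0.4944 0.2731 0.1   ]
bore [153.5 209. ] 0.23 [0.5093 0.431  0.1   ]
key_head [207.5 209.5] 0.53 [0.5026 0.2667 0.15  ]
key_head [213.7 215.7] 0.52 [0.485  0.2493 0.15  ]
housing [257.4 218.2] 0.94 [0.4853 0.1346 0.    ]
mug [323.7 123.2] 0.69 [ 0.7791 -0.0735  0.    ]
key [212.2 215.1] 0.66 [0.4962 0.2739 0.    ]
key [204.6 212.6] 0.62 [0.5042 0.2974 0.    ]
scene 48.02994436549328 [1.252 0.585 1.053] ['color', 'fovy', 'cx', 'cy', 'world_from_camera', 'shot', 'W']
plate [194.  191.8] 0.56 [ 0.5243 -0.2948  0.    ]
plate [199.4 185.5] 0.28 [ 0.4917 -0.3019  0.    ]
lug [198.3 185.6] 0.6 [ 0.5151 -0.2799  0.029 ]
seat [311.1 232.2] 0.77 [0.4844 0.1326 0.06  ]
slot_end [294.7 214.9] 0.7 [0.4576 0.0565 0.06  ]
bore [353.5 248.8] 0.63 [0.4957 0.2721 0.1   ]
key_head [357.1 234.3] 0.9 [0.4881 0.2711 0.15  ]
housing [309.1 249.4] 0.78 [0.4966 0.1382 0.    ]
mug [144.5 224.1] 0.74 [ 0.7181 -0.3137  0.    ]
mug [186.8 278.2] 0.56 [ 0.7843 -0.0697  0.    ]
```

```bash
python3 - <<'E'
from h import *
a=cv2.imread('pics/top0.png');cv2.imwrite('pics/topc.png',cv2.resize(a[80:330,120:460],None,fx=2.35,fy=2.35,interpolation=cv2.INTER_CUBIC))
a=cv2.imread('pics/scene0.png');cv2.imwrite('pics/scenec.png',cv2.resize(a[110:350,110:430],None,fx=2.5,fy=2.5,interpolation=cv2.INTER_CUBIC))
E
```

```text
(no output)
```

View pics/topc.png

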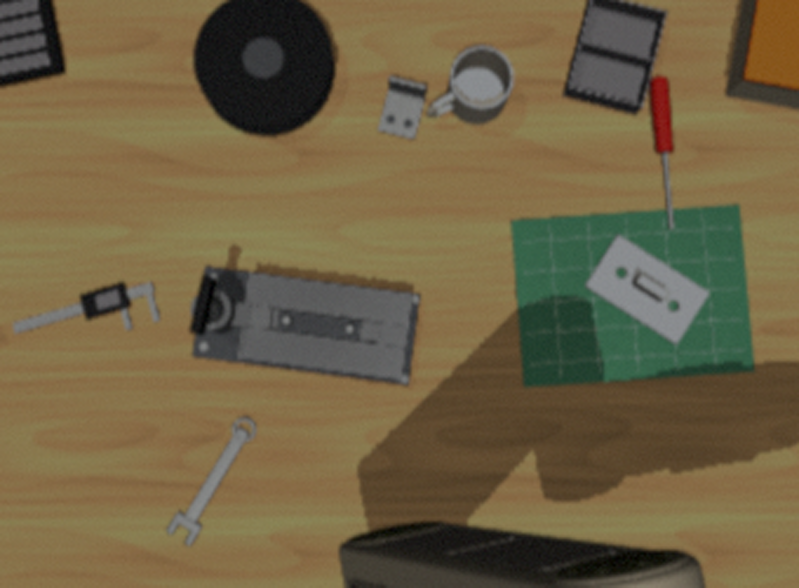

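View pics/scenec.png

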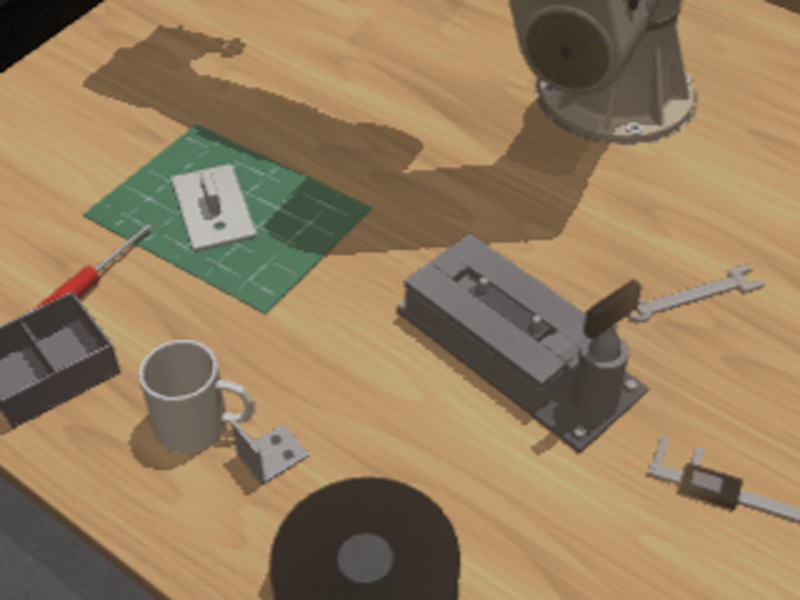

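The top view shows the plate at about (647,288) in the crop, yaw about -33°. The housing's long axis is at about -6.5°, its studs at (286,321) and (349,328), and the key handle at (205,305) with yaw about -14°. Next I move over the plate.

```bash
cat >> h.py <<'E'
def delta(pos,yaw,s=None):
    """slide mm, angular deg to reach pos with tool down, tool x at yaw deg (nearest half turn not applied)"""
    s=s or get_state(); T=T_tool(s)
    tgt=R.from_euler('z',yaw,degrees=True)*R.from_euler('x',180,degrees=True)
    rv=(R.from_matrix(T[:3,:3]).inv()*tgt).as_rotvec(degrees=True)
    return (T[:3,:3].T@(np.array(pos)-T[:3,3])*1000).round(1), rv.round(2)
def st():
    s=get_state(); M=T_tool(s)
    print('t',round(s['clock'],2),'tcp',np.round(s['tcp_pos'],4),'yaw',np.degrees(np.arctan2(M[1,0],M[0,0])).round(2),'z',M[:3,2].round(4),'F',np.round(s['wrist_force'],1),'M',np.round(s['ft_torque'],2),'gap',round(s['finger_gap'],4),'grip',np.round(s['grip_force'],1),'q',np.round(s['joint_pos'],2))
E
python3 - <<'E'
from h import *
print(delta([.526,-.285,.22],57))
p=shot('wrist');print(np.array(p['tool_from_camera']).round(3),p['fovy'])
E
```

```text
(array([ 410.2, -139.5,   22.3]), array([  0.  ,   0.  , -38.73]))
[[-0.001 -0.959 -0.284  0.073]
 [ 1.    -0.001 -0.001 -0.001]
 [ 0.001 -0.284  0.959 -0.131]
 [ 0.     0.     0.     1.   ]] 66.81834574532705
```

>>> jog_arm --moves '[{"slide": [40,-13.5,2],"angular": [0,0,-4]},{"slide": [80,-27,4],"angular": [0,0,-8]},{"slide": [120,-40.5,6],"angular": [0,0,-12]},{"slide": [159,-54,8],"angular": [0,0,-16]},{"slide": [198,-67.5,11],"angular": [0,0,-20]},{"slide": [237,-81,14],"angular": [0,0,-24]},{"slide": [276,-94.5,16],"angular": [0,0,-28]},{"slide": [315,-108,18],"angular": [0,0,-32]},{"slide": [354,-121.5,20],"angular": [0,0,-36]},{"slide": [393,-134,22],"angular": [0,0,-38.7]}]'

```text
schema error: expected keys fingers, slide, angular
```

>>> jog_arm --moves '[{"slide": [13,-11,0]},{"slide": [13,-11,0]},{"slide": [13,-11,0]},{"slide": [13,-11,0]}]'

```text
schema error: expected keys fingers, slide, angular
```

```bash
python3 - <<'E'
from h import *
st()
p=shot('wrist');save(p,'w1')
for n,z in dict(plate=0.003,lug=.032).items():
    for r in tip_of(n,p)[:2]: print(n,np.round(r['point'],1),round(r['p'],2),at_z(p,r['point'],z).round(4))
E
```

```text
t 1.05 tcp [ 0.1802 -0.5461  0.2423] yaw 18.26 z [ 0.e+00 -1.e-04 -1.e+00] F [0.5 0.1 0.4] M [-0.01 -0.    0.05] gap 0.0854 grip 0.0 q [-1.39  0.31  0.05  1.3  -0.    1.43]
```

View pics/w1.png

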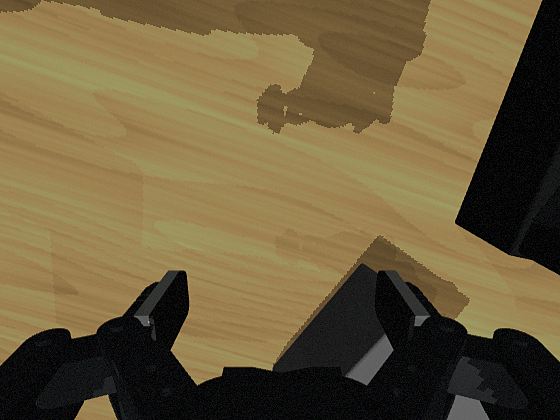

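>>> jog_arm --moves '[{"fingers": 0,"slide": [40,-13.5,2],"angular": [0,0,-4]},{"fingers": 0,"slide": [80,-27,4],"angular": [0,0,-8]},{"fingers": 0,"slide": [120,-40.5,6],"angular": [0,0,-12]},{"fingers": 0,"slide": [159,-54,8],"angular": [0,0,-16]},{"fingers": 0,"slide": [198,-67.5,11],"angular": [0,0,-20]},{"fingers": 0,"slide": [237,-81,14],"angular": [0,0,-24]},{"fingers": 0,"slide": [276,-94.5,16],"angular": [0,0,-28]},{"fingers": 0,"slide": [315,-108,18],"angular": [0,0,-32]},{"fingers": 0,"slide": [354,-121.5,20],"angular": [0,0,-36]},{"fingers": 0,"slide": [393,-134,22],"angular": [0,0,-38.7]}]'

```text
clock: 2.03
tcp_pos: [0.5128, -0.294, 0.2204]
orientation: [0.0, 0.878, 0.478, 0.0]
wrist_force: [-0.7, -1.0, -0.7]
finger_gap: 0.0853
grip_force: 0.0
```

>>> jog_arm --moves '[{"fingers": 0,"slide": [13,-11,0],"angular": [0,0,0]},{"fingers": 0,"slide": [13,-11,0],"angular": [0,0,0]},{"fingers": 0,"slide": [13,-11,0],"angular": [0,0,0]},{"fingers": 0,"slide": [13,-11,0],"angular": [0,0,0]}]'

```text
clock: 2.37
tcp_pos: [0.5091, -0.2793, 0.2204]
orientation: [0.0, 0.879, 0.477, -0.0]
wrist_force: [0.9, 0.4, -0.4]
finger_gap: 0.0853
grip_force: 0.0
```

```bash
python3 - <<'E'
from h import *
st()
p=shot('wrist');save(p,'w2')
for n,z in dict(plate=0.003,lug=.032).items():
    for r in tip_of(n,p)[:2]: print(n,np.round(r['point'],1),round(r['p'],2),at_z(p,r['point'],z).round(4))
E
```

```text
t 2.37 tcp [ 0.5091 -0.2793  0.2204] yaw 56.94 z [ 1.e-04 -7.e-04 -1.e+00] F [ 0.9  0.4 -0.4] M [-0.06  0.04  0.  ] gap 0.0853 grip 0.0 q [-0.64  0.33  0.02  1.26 -0.    1.51]
plate [300.1 185.4] 0.66 [ 0.5295 -0.285   0.003 ]
```

View pics/w2.png

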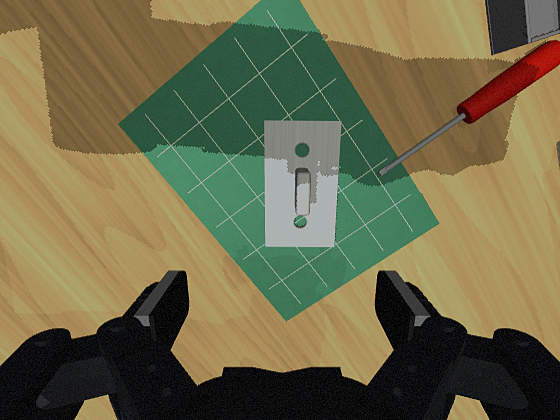

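The plate's corners show at about (265,121), (341,121), (334,247) and (265,247), with its holes at (302,150) and (300,222).

```bash
python3 - <<'E'
from h import *
p=shot('wrist');im=p['color']
hsv=cv2.cvtColor(cv2.GaussianBlur(im,(3,3),0),cv2.COLOR_RGB2HSV)
m=((hsv[...,1]<60)&(hsv[...,2]>60)).astype(np.uint8)
m[:112]=0;m[256:]=0;m[:,:255]=0;m[:,350:]=0
m=cv2.morphologyEx(m,cv2.MORPH_OPEN,np.ones((5,5)))
c=max(cv2.findContours(m,0,2)[0],key=cv2.contourArea)
for zt in (.006,.009):
    P=np.array([at_z(p,q,zt)[:2] for q in c[:,0,:].astype(float)],np.float32)*1000
    (ctr,wh,a)=cv2.minAreaRect(P);print(zt,ctr,wh,a)
for px in ([302,150],[300,222]): print(at_z(p,px,.009).round(4))
print(proj(p,[.526,-.285,.043+.003]))
E
```

```text
0.006 (529.4141235351562, -286.2099609375) (141.14662170410156, 80.71165466308594) 56.52445983886719
0.009 (529.5823974609375, -285.61956787109375) (139.92141723632812, 80.01101684570312) 56.52444076538086
[ 0.5515 -0.2536  0.009 ]
[ 0.5072 -0.3199  0.009 ]
[299.33101011 194.88435463]
```

```bash
python3 - <<'E'
from h import *
print(delta([.5295,-.286,.024],56.5))
E
```

```text
(array([  6.3,  20.5, 196.5]), array([0.03, 0.01, 0.34]))
```

>>> jog_arm --squeeze 80 --moves '[{"fingers": 0,"slide": [6.3,20.5,35],"angular": [0,0,0.3]},{"fingers": 0,"slide": [6.3,20.5,75],"angular": [0,0,0.3]},{"fingers": 0.3,"slide": [6.3,20.5,115],"angular": [0,0,0.3]},{"fingers": 0.3,"slide": [6.3,20.5,150],"angular": [0,0,0.3]},{"fingers": 0.3,"slide": [6.3,20.5,175],"angular": [0,0,0.3]},{"fingers": 0.3,"slide": [6.3,20.5,190],"angular": [0,0,0.3]},{"fingers": 0.3,"slide": [6.3,20.5,196.5],"angular": [0,0,0.3]},{"fingers": 0.3,"slide": [6.3,20.5,196.5],"angular": [0,0,0.3]}]'

```text
clock: 3.23
tcp_pos: [0.5285, -0.2847, 0.0221]
orientation: [-0.001, 0.881, 0.474, -0.001]
wrist_force: [-0.6, 0.1, -0.1]
finger_gap: 0.0598
grip_force: 0.0
```

```bash
python3 - <<'E'
from h import *
st()
p=shot('wrist');save(p,'w3')
E
```

```text
t 3.23 tcp [ 0.5285 -0.2847  0.0221] yaw 56.59 z [-0.0026  0.0018 -1.    ] F [-0.6  0.1 -0.1] M [-0.01  0.01 -0.02] gap 0.0598 grip 0.0 q [-0.63  0.51 -0.22  0.84 -0.    1.53]
```

View pics/w3.png

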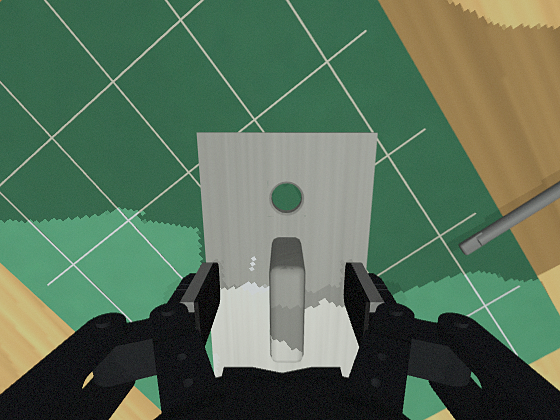

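The lug (column 287) lies between the pads (about 205 and 357), so I close on it.

>>> jog_arm --squeeze 80 --moves '[{"fingers": 1,"slide": [0,1,-2],"angular": [0,0,0]},{"fingers": 1,"slide": [0,1,-2],"angular": [0,0,0]},{"fingers": 1,"slide": [0,1,-2],"angular": [0,0,0]},{"fingers": 1,"slide": [0,1,-2],"angular": [0,0,0]},{"fingers": 1,"slide": [0,1,-2],"angular": [0,0,0]},{"fingers": 1,"slide": [0,1,-2],"angular": [0,0,0]},{"fingers": 1,"slide": [0,1,-2],"angular": [0,0,0]},{"fingers": 1,"slide": [0,1,-2],"angular": [0,0,0]}]'

```text
clock: 3.95
tcp_pos: [0.5316, -0.2858, 0.0275]
orientation: [0.001, 0.88, 0.475, 0.0]
wrist_force: [-1.2, 1.7, 6.4]
finger_gap: 0.013
grip_force: 79.8
```

```bash
python3 - <<'E'
from h import *
st()
E
```

```text
t 3.95 tcp [ 0.5316 -0.2858  0.0275] yaw 56.67 z [ 0.002  -0.0018 -1.    ] F [-1.2  1.7  6.4] M [0.11 0.3  0.03] gap 0.013 grip 79.8 q [-0.63  0.51 -0.21  0.85 -0.    1.53]
```

```bash
python3 - <<'E'
from h import *
print(delta([.473,.013,.28],83.5))
p=shot('top');f=foc(p);im=cv2.cvtColor(p['color'],cv2.COLOR_RGB2BGR)
E
```

```text
(array([ 217.4, -212.4, -253.2]), array([  0.15,   0.06, -26.83]))
```

>>> jog_arm --moves '[{"fingers": 1,"slide": [0,0,-10],"angular": [0,0,0]},{"fingers": 1,"slide": [0,0,-40],"angular": [0,0,0]},{"fingers": 1,"slide": [10,-10,-75],"angular": [0,0,0]},{"fingers": 1,"slide": [30,-30,-105],"angular": [0,0,-4]},{"fingers": 1,"slide": [55,-54,-128],"angular": [0,0,-8]},{"fingers": 1,"slide": [80,-78,-150],"angular": [0,0,-12]},{"fingers": 1,"slide": [105,-103,-172],"angular": [0,0,-16]},{"fingers": 1,"slide": [130,-127,-192],"angular": [0,0,-20]},{"fingers": 1,"slide": [155,-152,-212],"angular": [0,0,-24]},{"fingers": 1,"slide": [180,-176,-232],"angular": [0,0,-26.8]}]'

```text
clock: 4.83
tcp_pos: [0.4812, -0.0363, 0.259]
orientation: [-0.0, 0.745, 0.667, -0.0]
wrist_force: [0.6, -0.4, -3.5]
finger_gap: 0.0131
grip_force: 78.6
```

```bash
python3 - <<'E'
from h import *
st();print(delta([.473,.013,.28],83.5))
E
```

```text
t 4.83 tcp [ 0.4812 -0.0363  0.259 ] yaw 83.64 z [-4.e-04  2.e-04 -1.e+00] F [ 0.6 -0.4 -3.5] M [ 0.05 -0.06  0.01] gap 0.0131 grip 78.6 q [-0.24  0.13 -0.15  1.29  0.    1.44]
(array([ 48.1, -13.6, -21. ]), array([-0.03, -0.01,  0.14]))
```

>>> jog_arm --moves '[{"fingers": 1,"slide": [25,-7,-10],"angular": [0,0,0]},{"fingers": 1,"slide": [45,-12,-18],"angular": [0,0,0]},{"fingers": 1,"slide": [45,-12,-18],"angular": [0,0,0]},{"fingers": 1,"slide": [45,-12,-18],"angular": [0,0,0]},{"fingers": 1,"slide": [45,-12,-18],"angular": [0,0,0]}]'

```text
clock: 5.25
tcp_pos: [0.4755, 0.0078, 0.2756]
orientation: [0.0, 0.746, 0.666, -0.0]
wrist_force: [-0.2, -0.1, -3.3]
finger_gap: 0.0126
grip_force: 78.7
```

```bash
python3 - <<'E'
from h import *
st();p=shot('wrist');save(p,'w4')
for n,z in dict(slot_end=.06,seat=.06,bore=.1,key_head=.15).items():
    for r in tip_of(n,p)[:2]: print(n,np.round(r['point'],1),round(r['p'],2),at_z(p,r['point'],z).round(4))
E
```

```text
t 5.25 tcp [0.4755 0.0078 0.2756] yaw 83.49 z [-5.e-04 -4.e-04 -1.e+00] F [-0.2 -0.1 -3.3] M [-0.01  0.06 -0.01] gap 0.0126 grip 78.7 q [-0.15  0.11 -0.13  1.33 -0.    1.53]
slot_end [271.8 142.6] 0.74 [0.4715 0.0615 0.06  ]
seat [273.4  69.8] 0.92 [0.4818 0.1318 0.06  ]
bore [275.2  69.6] 0.74 [0.4837 0.1259 0.1   ]
```

View pics/w4.png

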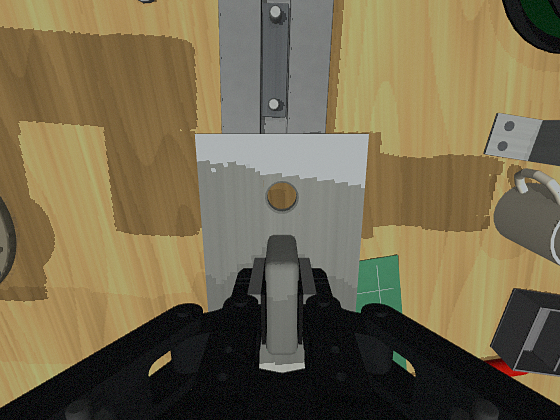

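Both stud tips show, at about (275,12) and (274,104); the plate's front hole is at (282,195) and its front corners at (195,134) and (369,133). I measure these precisely.

```bash
cat > m.py <<'E'
from h import *
p=shot('wrist');s=get_state();T=T_tool(s);g=cv2.cvtColor(p['color'],cv2.COLOR_RGB2GRAY)
tips=[]
for (x0,y0,x1,y1) in [(262,0,290,24),(262,92,290,118)]:
    c=g[y0:y1,x0:x1];b=(c>170).astype(np.uint8);n,l,stt,cen=cv2.connectedComponentsWithStats(b)
    i=1+np.argmax(stt[1:,4]);print(stt[i],cen[i]+[x0,y0]);tips.append(at_z(p,cen[i]+[x0,y0],.074))
    print(c[::2,::2])
d=tips[0]-tips[1];print(np.array(tips).round(4),'dist',np.linalg.norm(d),'yaw',np.degrees(np.arctan2(d[1],d[0])),'mid',(tips[0]+tips[1])/2)
zt=T[2,3]-.0185
h=g[180:212,266:300];print(h[::3,::3])
for px in ([282,195],[195,134],[369,133]):
    X=at_z(p,px,zt);print(px,X.round(4),'tool',(np.linalg.inv(T)@np.append(X,1))[:3].round(4))
E
python3 m.py
```

```text
[12  6  5 10 13] [276.84615385  11.38461538]
[[ 77  74  77 121 128 133 118 123 123 121 118 116 131 130]
 [ 82  86  77 112 106  86  88  84  95  94 103 102  87 139]
 [ 65  99  87  88  84  83  63  66  89  86  96  90  93  80]
 [ 72  87  94  86  68 174 166 169  99  89  90  90  93  72]
 [ 65  92  92  88 142 163 164 167 173  54  97  89  91  46]
 [ 63  92  90  78 182 163 161 165 174  47  55  93  97  43]
 [ 61  93  94  69 145 164 164 163 172  53  59  59  98  53]
 [ 40  94  93  89  40 178 169 172 109  48  55  59 101  54]
 [ 58  94  92  82  59  82 115  77  49  41  63  59 101  57]
 [ 62  94  93  83  57  54  55  46  43  47  61  59 101  56]
 [ 64  92  94  84  65  49  55  48  47  54  55 101  91  52]
 [ 65  95  93  79  81  81  35  43  59  56  98  95  93  81]]
[ 7  7  9  9 37] [272.81081081 102.56756757]
[[ 99  96 101  99 100  93  89  91  93  91  94 100  63 130]
 [100  96 100  95  99  99  97  96  91  92  96  98  64 124]
 [106  95  99  96  97  99  93  93  91  93  95  99  64 122]
 [106  95  99 103  71 108 107  51  57  96  95  98  76 123]
 [ 92  99 101  77 178 172 172 182  58  62  99  97  79 127]
 [ 90 
[... 652 characters left out ...]

 [134 138 131  99  96 100  98  95 102 139 134 134]
 [135 122 101 103 100  97 102 108  96  92 132 139]
 [135 102  93  91 103 101  85 106  99  99 116 138]
 [103  89  93  91  90  86  85 107  97  97  96 140]
 [111  92  95  95  89  89  87 105 103 102  87 139]
 [110  99  93  96  92  94  84 103 100  98  71 143]
 [106  80  91  97  89  91  89 105 100 103 107 139]
 [121  69  90  98  89  93  85 103 106  45  98 135]
 [134 109  58  75  96  92  94  86  50 111 133 134]
 [133 139 118 116  60  58  56  86 103 137 132 133]]
[282, 195] [0.4808 0.047  0.2567] tool [0.0401 0.0005 0.0185]
[195, 134] [0.4448 0.0798 0.2567] tool [ 0.0685 -0.0391  0.0185]
[369, 133] [0.5234 0.071  0.2567] tool [0.0689 0.04   0.0185]
```

```bash
sed -i 's/c>170/c>140/; s/^    print(c\[.*$//; s/^h=.*$//; s/(262,0,290,24)/(268,2,286,24)/;s/(262,92,290,118)/(266,92,284,114)/' m.py; cat >> m.py <<'E'
b=(g[170:225,255:310]<118).astype(np.uint8);n,l,stt,cen=cv2.connectedComponentsWithStats(b);i=1+np.argmax(stt[1:,4]);print('hole',stt[i],cen[i]+[255,170])
x,y,w,hh=stt[i][:4];X=at_z(p,[255+x+w/2-.5,170+y+hh/2-.5],zt);print('tool',(np.linalg.inv(T)@np.append(X,1))[:3].round(4))
for r in (30,60,90,120):
    print(r,[np.argmax(np.abs(np.diff(cv2.GaussianBlur(g,(5,5),0)[r,a:b].astype(int))))+a for a,b in((208,230),(322,343))])
E
python3 m.py
```

```text
[ 2  3 10 11 82] [274.14634146  10.2804878 ]
[ 3  7  9  9 67] [272.88059701 103.        ]
[[0.4891 0.1786 0.074 ]
 [0.478  0.0994 0.074 ]] dist 0.07990316929710826 yaw 82.05183930505378 mid [0.48353503 0.13901328 0.074     ]
[282, 195] [0.4809 0.0471 0.2569] tool [0.0401 0.0005 0.0185]
[195, 134] [0.4449 0.0798 0.2569] tool [ 0.0685 -0.039   0.0185]
[369, 133] [0.5235 0.0711 0.2569] tool [0.0688 0.0401 0.0185]
hole [ 10  11  34  33 851] [281.44418331 196.89189189]
tool [0.0391 0.0003 0.0185]
30 [np.int64(217), np.int64(341)]
60 [np.int64(218), np.int64(338)]
90 [np.int64(219), np.int64(337)]
120 [np.int64(220), np.int64(334)]
```

```bash
python3 - <<'E'
from h import *
st();print(delta([.4832,.140,.115],82.5))
p=shot('wrist')
for col in ([(217,30),(220,120)],[(341,30),(334,120)]):
    a,b=[at_z(p,c,.06) for c in col];d=a-b;print(np.degrees(np.arctan2(d[1],d[0])),a.round(4),b.round(4))
E
```

```text
t 5.6 tcp [0.4758 0.0074 0.2754] yaw 83.39 z [-8.e-04  0.e+00 -1.e+00] F [ 0.1  0.8 -3.7] M [ 0.01 -0.02 -0.05] gap 0.0127 grip 78.7 q [-0.15  0.11 -0.13  1.33 -0.    1.53]
(array([132.6,  -7.8, 160.4]), array([-0.05,  0.01,  0.89]))
82.18631674366466 [0.4324 0.1727 0.06  ] [0.421  0.0902 0.06  ]
81.36104259463656 [0.5515 0.1588 0.06  ] [0.5389 0.0764 0.06  ]
```

>>> jog_arm --moves '[{"fingers": 1,"slide": [30,-2,10],"angular": [0,0,1.3]},{"fingers": 1,"slide": [65,-4,25],"angular": [0,0,1.3]},{"fingers": 1,"slide": [100,-6,45],"angular": [0,0,1.3]},{"fingers": 1,"slide": [125,-7.8,75],"angular": [0,0,1.3]},{"fingers": 1,"slide": [132.6,-7.8,105],"angular": [0,0,1.3]},{"fingers": 1,"slide": [132.6,-7.8,135],"angular": [0,0,1.3]},{"fingers": 1,"slide": [132.6,-7.8,150],"angular": [0,0,1.3]},{"fingers": 1,"slide": [132.6,-7.8,160],"angular": [0,0,1.3]},{"fingers": 1,"slide": [132.6,-7.8,160],"angular": [0,0,1.3]},{"fingers": 1,"slide": [132.6,-7.8,160],"angular": [0,0,1.3]}]'

```text
clock: 6.48
tcp_pos: [0.4834, 0.1404, 0.116]
orientation: [-0.0, 0.754, 0.657, -0.0]
wrist_force: [0.5, 0.1, -3.6]
finger_gap: 0.0129
grip_force: 78.4
```

```bash
python3 - <<'E'
from h import *
st();print(delta([.4832,.140,.0985],82.2));p=shot('wrist');save(p,'w5')
X=np.array([.4835,.139,0])
u=np.array([np.cos(np.radians(82.1)),np.sin(np.radians(82.1)),0])
for k in(40,-40): print(proj(p,X+u*k/1000+[0,0,.074]))
E
```

```text
t 6.48 tcp [0.4834 0.1404 0.116 ] yaw 82.14 z [-2.e-04 -1.e-04 -1.e+00] F [ 0.5  0.1 -3.6] M [ 0.03 -0.02  0.03] gap 0.0129 grip 78.4 q [ 0.12  0.25 -0.36  0.96 -0.    1.83]
(array([-0.4, -0.2, 17.5]), array([-0.01,  0.01, -0.06]))
[281.57977841 188.32629112]
[281.62506022 314.50619545]
```

View pics/w5.png

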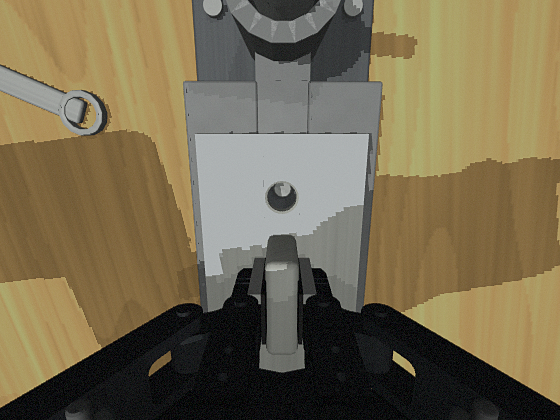

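The stud tip shows through the hole at (282,188), where I predicted it (281.6,188.3). I lower the plate gently.

>>> jog_arm --moves '[{"fingers": 1,"slide": [-0.4,-0.2,6],"angular": [0,0,0]},{"fingers": 1,"slide": [-0.4,-0.2,11],"angular": [0,0,0]},{"fingers": 1,"slide": [-0.4,-0.2,14],"angular": [0,0,0]},{"fingers": 1,"slide": [-0.4,-0.2,16],"angular": [0,0,0]},{"fingers": 1,"slide": [-0.4,-0.2,18],"angular": [0,0,0]},{"fingers": 1,"slide": [-0.4,-0.2,20],"angular": [0,0,0]},{"fingers": 1,"slide": [-0.4,-0.2,22],"angular": [0,0,0]},{"fingers": 1,"slide": [-0.4,-0.2,22],"angular": [0,0,0]}]'

```text
clock: 7.2
tcp_pos: [0.4827, 0.1402, 0.0934]
orientation: [-0.0, 0.754, 0.657, -0.0]
wrist_force: [-0.3, -0.2, -3.6]
finger_gap: 0.0129
grip_force: 78.6
```

```bash
python3 - <<'E'
from h import *
st()
E
```

```text
t 7.2 tcp [0.4827 0.1402 0.0934] yaw 82.17 z [-5.e-04 -2.e-04 -1.e+00] F [-0.3 -0.2 -3.6] M [ 0.02  0.07 -0.01] gap 0.0129 grip 78.6 q [ 0.12  0.27 -0.39  0.91 -0.    1.83]
```

No contact force, and the underside is already below the stud tips.

>>> jog_arm --moves '[{"fingers": 1,"slide": [0,0,2],"angular": [0,0,0]},{"fingers": 1,"slide": [0,0,4],"angular": [0,0,0]},{"fingers": 1,"slide": [0,0,6],"angular": [0,0,0]},{"fingers": 1,"slide": [0,0,7.5],"angular": [0,0,0]},{"fingers": 1,"slide": [0,0,8.5],"angular": [0,0,0]},{"fingers": 1,"slide": [0,0,9.3],"angular": [0,0,0]},{"fingers": 1,"slide": [0,0,9.3],"angular": [0,0,0]}]'

```text
clock: 7.78
tcp_pos: [0.4828, 0.1402, 0.0854]
orientation: [0.0, 0.754, 0.657, 0.0]
wrist_force: [-3.4, -1.0, 5.9]
finger_gap: 0.0127
grip_force: 80.0
```

```bash
python3 - <<'E'
from h import *
st()
E
```

```text
t 7.78 tcp [0.4828 0.1402 0.0854] yaw 82.17 z [ 3.e-04 -2.e-04 -1.e+00] F [-3.4 -1.   5.9] M [-0.1   0.66  0.01] gap 0.0127 grip 80.0 q [ 0.12  0.28 -0.4   0.89 -0.    1.83]
```

>>> jog_arm --moves '[{"fingers": 1,"slide": [0,0,1],"angular": [0,0,0]},{"fingers": 1,"slide": [0,0,2],"angular": [0,0,0]},{"fingers": 1,"slide": [0,0,2],"angular": [0,0,0]}]'

```text
clock: 8.03
tcp_pos: [0.4828, 0.1402, 0.0854]
orientation: [0.001, 0.754, 0.657, 0.0]
wrist_force: [-9.7, -1.2, 21.2]
finger_gap: 0.0128
grip_force: 82.4
```

```bash
python3 - <<'E'
from h import *
st()
E
```

```text
t 8.03 tcp [0.4828 0.1402 0.0854] yaw 82.18 z [ 1.4e-03 -3.0e-04 -1.0e+00] F [-9.7 -1.2 21.2] M [-0.31  1.82 -0.06] gap 0.0128 grip 82.4 q [ 0.12  0.28 -0.41  0.88 -0.    1.83]
```

It is on a hard stop at home height. I relax, release and rise.

>>> jog_arm --moves '[{"fingers": 1,"slide": [0,0,-2.5],"angular": [0,0,0]},{"fingers": 0.4,"slide": [0,0,-2.5],"angular": [0,0,0]},{"fingers": 0.4,"slide": [0,0,-2.5],"angular": [0,0,0]},{"fingers": 0.4,"slide": [0,0,-2.5],"angular": [0,0,0]},{"fingers": 0.4,"slide": [0,0,-2.5],"angular": [0,0,0]},{"fingers": 0.4,"slide": [0,0,-15],"angular": [0,0,0]},{"fingers": 0.4,"slide": [0,0,-45],"angular": [0,0,0]},{"fingers": 0.4,"slide": [0,0,-85],"angular": [0,0,0]},{"fingers": 0.4,"slide": [0,0,-125],"angular": [0,0,0]},{"fingers": 0.4,"slide": [0,0,-145],"angular": [0,0,0]}]'

```text
clock: 8.87
tcp_pos: [0.4844, 0.1404, 0.2319]
orientation: [0.001, 0.754, 0.657, 0.002]
wrist_force: [1.0, -0.2, 0.2]
finger_gap: 0.051
grip_force: 0.0
```

```bash
python3 - <<'E'
from h import *
st();p=shot('wrist');save(p,'w6')
for n,z in dict(lug=.089,plate=.06,bore=.1,key_head=.15).items():
    for r in tip_of(n,p)[:2]: print(n,np.round(r['point'],1),round(r['p'],2),at_z(p,r['point'],z).round(4))
E
```

```text
t 8.87 tcp [0.4844 0.1404 0.2319] yaw 82.17 z [ 5.2e-03  6.0e-04 -1.0e+00] F [ 1.  -0.2  0.2] M [ 0.   -0.06  0.01] gap 0.051 grip 0.0 q [ 0.12  0.18 -0.16  1.23 -0.    1.83]
lug [277.9 209.8] 0.6 [0.4821 0.1398 0.089 ]
plate [278.4 201.9] 0.84 [0.4824 0.1399 0.06  ]
key_head [281.9  16.4] 0.79 [0.5037 0.2726 0.15  ]
```

View pics/w6.png

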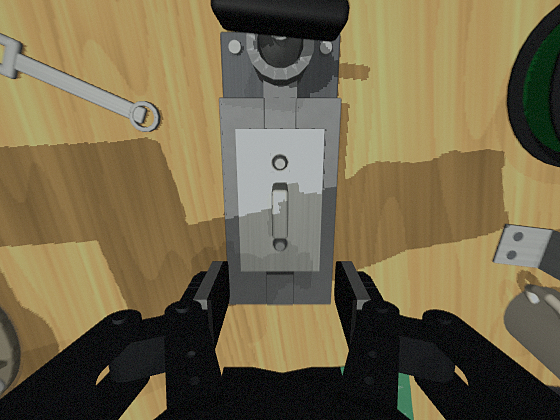

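The plate lies flat with both studs in its holes, at (280,162) and (280,244). The black key handle is at the top, about (281,16). Next I hover over the key.

```bash
python3 - <<'E'
from h import *
print(delta([.499,.274,.262],166))
E
```

```text
(array([134.8,  -1.9, -35.7]), array([-9.000e-02, -4.000e-02, -8.384e+01]))
```

>>> jog_arm --moves '[{"fingers": 0.4,"slide": [0,0,-28],"angular": [0,0,-7]},{"fingers": 0.4,"slide": [15,0,-36],"angular": [0,0,-14]},{"fingers": 0.4,"slide": [30,0,-36],"angular": [0,0,-21]},{"fingers": 0.4,"slide": [45,0,-36],"angular": [0,0,-28]},{"fingers": 0.4,"slide": [60,0,-36],"angular": [0,0,-35]},{"fingers": 0.4,"slide": [75,-1,-36],"angular": [0,0,-42]},{"fingers": 0.4,"slide": [90,-1,-36],"angular": [0,0,-49]},{"fingers": 0.4,"slide": [105,-1,-36],"angular": [0,0,-56]},{"fingers": 0.4,"slide": [120,-1,-36],"angular": [0,0,-63]},{"fingers": 0.4,"slide": [134.8,-1.9,-36],"angular": [0,0,-70]}]'

```text
clock: 9.95
tcp_pos: [0.4986, 0.2744, 0.2608]
orientation: [-0.002, 0.238, 0.971, -0.001]
wrist_force: [-0.8, 0.1, 1.3]
finger_gap: 0.0513
grip_force: 0.0
```

>>> jog_arm --moves '[{"fingers": 0.4,"slide": [0,0,0],"angular": [0,0,-7]},{"fingers": 0.4,"slide": [0,0,0],"angular": [0,0,-14]},{"fingers": 0.4,"slide": [0,0,0],"angular": [0,0,-14]},{"fingers": 0.4,"slide": [0,0,0],"angular": [0,0,-14]}]'

```text
clock: 10.28
tcp_pos: [0.4986, 0.2738, 0.2615]
orientation: [-0.002, 0.122, 0.993, -0.001]
wrist_force: [-0.5, -0.4, -0.4]
finger_gap: 0.0514
grip_force: 0.0
```

```bash
python3 - <<'E'
from h import *
st();p=shot('wrist');save(p,'w7')
for n,z in dict(bore=.1,key_head=.163).items():
    for r in tip_of(n,p)[:2]: print(n,np.round(r['point'],1),round(r['p'],2),at_z(p,r['point'],z).round(4))
E
```

```text
t 10.28 tcp [0.4986 0.2738 0.2615] yaw 165.98 z [-0.0032 -0.0013 -1.    ] F [-0.5 -0.4 -0.4] M [-0.01 -0.01 -0.04] gap 0.0514 grip 0.0 q [ 0.36  0.3   0.07  1.35 -0.    0.61]
bore [279.  206.4] 0.88 [0.5022 0.2716 0.1   ]
key_head [276.9 223.8] 0.62 [0.4993 0.2712 0.163 ]
```

View pics/w7.png

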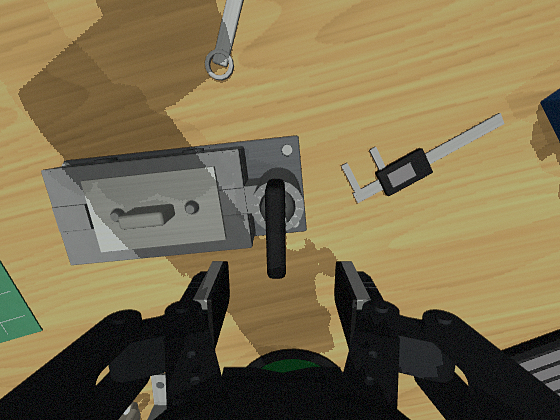

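The handle runs along column 277, rows 180 to 277, between the pads (about 218 and 345). I measure it.

```bash
python3 - <<'E'
from h import *
s=get_state();T=T_tool(s);p=shot('wrist');g=p['color'].max(2)
m=np.zeros_like(g);m[170:290,255:300]=(cv2.GaussianBlur(g,(3,3),0)[170:290,255:300]<48);m=cv2.morphologyEx(m,cv2.MORPH_OPEN,np.ones((5,5)))
n,l,stt,cen=cv2.connectedComponentsWithStats(m);i=1+np.argmax(stt[1:,4]);print(stt[i],cen[i])
for r in range(176,284,8): 
    c=np.where(l[r]==i)[0]; print(r,c.min() if len(c) else None,c.max() if len(c) else None,end='; ')
P=np.array([at_z(p,[x,y],.182)[:2] for y,x in np.argwhere(l==i)],np.float32)*1000
print(cv2.minAreaRect(P))
X=[at_z(p,[277,r],.182) for r in (180,277)];print(X)
for b in ([.4993,.2712,.163],[.5022,.2716,.1]): print((np.linalg.inv(T)@np.append(b,1))[:3].round(4))
E
```

```text
[ 265  177   20  100 1830] [275.01256831 225.7010929 ]
176 None None; 184 267 283; 192 265 284; 200 265 284; 208 265 284; 216 265 284; 224 266 284; 232 266 284; 240 267 284; 248 267 284; 256 267 284; 264 267 284; 272 268 284; 280 None None; ((497.72735595703125, 270.3421630859375), (13.213369369506836, 73.14096069335938), 76.08531188964844)
[array([0.46466326, 0.28050053, 0.182     ]), array([0.53435872, 0.26277183, 0.182     ])]
[-0.0009 -0.0023  0.0997]
[-0.0037 -0.0012  0.1627]
```

```bash
python3 - <<'E'
from h import *
print(delta([.4995,.271,.157],166.1))
E
```

```text
(array([ -1. ,  -2.5, 106. ]), array([-0.03, -0.04, -0.06]))
```

>>> jog_arm --squeeze 60 --moves '[{"fingers": 0.4,"slide": [-1,-2.5,25],"angular": [0,0,0]},{"fingers": 0.4,"slide": [-1,-2.5,55],"angular": [0,0,0]},{"fingers": 0.4,"slide": [-1,-2.5,80],"angular": [0,0,0]},{"fingers": 0.4,"slide": [-1,-2.5,97],"angular": [0,0,0]},{"fingers": 0.4,"slide": [-1,-2.5,105],"angular": [0,0,0]},{"fingers": 0.4,"slide": [-1,-2.5,105],"angular": [0,0,0]},{"fingers": 0.4,"slide": [-1,-2.5,105],"angular": [0,0,0]}]'

```text
clock: 11.07
tcp_pos: [0.5, 0.2713, 0.1589]
orientation: [0.0, 0.121, 0.993, -0.0]
wrist_force: [0.5, 0.2, 1.2]
finger_gap: 0.0514
grip_force: 0.0
```

```bash
python3 - <<'E'
from h import *
st();p=shot('wrist');save(p,'w8')
E
```

```text
t 11.07 tcp [0.5    0.2713 0.1589] yaw 166.13 z [ 1.e-04 -1.e-04 -1.e+00] F [0.5 0.2 1.2] M [0.01 0.01 0.03] gap 0.0514 grip 0.0 q [ 0.36  0.34 -0.13  1.11 -0.    0.6 ]
```

View pics/w8.png

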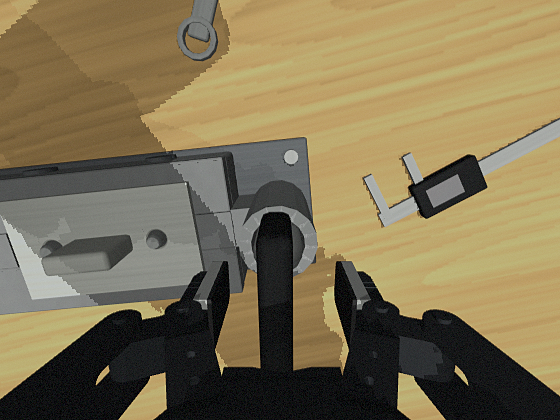

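>>> jog_arm --squeeze 60 --moves '[{"fingers": 1,"slide": [0,-0.5,0],"angular": [0,0,0]},{"fingers": 1,"slide": [0,-0.5,0],"angular": [0,0,0]},{"fingers": 1,"slide": [0,-0.5,0],"angular": [0,0,0]},{"fingers": 1,"slide": [0,-0.5,0],"angular": [0,0,0]},{"fingers": 1,"slide": [0,-0.5,0],"angular": [0,0,0]},{"fingers": 1,"slide": [0,-0.5,0],"angular": [0,0,0]},{"fingers": 1,"slide": [0,-0.5,0],"angular": [0,0,0]}]'

```text
clock: 11.7
tcp_pos: [0.5001, 0.2704, 0.1596]
orientation: [0.001, 0.121, 0.993, -0.0]
wrist_force: [-0.7, -2.3, 6.0]
finger_gap: 0.0132
grip_force: 58.4
```

```bash
python3 - <<'E'
from h import *
st()
E
```

```text
t 11.7 tcp [0.5001 0.2704 0.1596] yaw 166.14 z [ 0.0016 -0.001  -1.    ] F [-0.7 -2.3  6. ] M [-0.83  0.3   0.01] gap 0.0132 grip 58.4 q [ 0.36  0.34 -0.13  1.11 -0.    0.6 ]
```

>>> jog_arm --moves '[{"fingers": 1,"slide": [0,0,0],"angular": [0,0,4]},{"fingers": 1,"slide": [0,0,0],"angular": [0,0,8]},{"fingers": 1,"slide": [0,0,0],"angular": [0,0,12]},{"fingers": 1,"slide": [0,0,0],"angular": [0,0,16]},{"fingers": 1,"slide": [0,0,0],"angular": [0,0,20]},{"fingers": 1,"slide": [0,0,0],"angular": [0,0,24]},{"fingers": 1,"slide": [0,0,0],"angular": [0,0,28]},{"fingers": 1,"slide": [0,0,0],"angular": [0,0,32]},{"fingers": 1,"slide": [0,0,0],"angular": [0,0,36]},{"fingers": 1,"slide": [0,0,0],"angular": [0,0,40]}]'

```text
clock: 12.53
tcp_pos: [0.5007, 0.2707, 0.1596]
orientation: [0.001, 0.454, 0.891, 0.0]
wrist_force: [0.4, -1.7, 3.5]
finger_gap: 0.0132
grip_force: 58.4
```

```bash
python3 - <<'E'
from h import *
st()
E
```

```text
t 12.53 tcp [0.5007 0.2707 0.1596] yaw 125.96 z [ 2.9e-03 -4.0e-04 -1.0e+00] F [ 0.4 -1.7  3.5] M [-0.6  -0.26  0.17] gap 0.0132 grip 58.4 q [ 0.36  0.34 -0.13  1.1  -0.    1.3 ]
```

The moment about z (0.17 N m) matches the nut's friction, so it is turning. I continue toward the stop, watching the moment.

>>> jog_arm --moves '[{"fingers": 1,"slide": [0,0,0],"angular": [0,0,3]},{"fingers": 1,"slide": [0,0,0],"angular": [0,0,6]},{"fingers": 1,"slide": [0,0,0],"angular": [0,0,9]},{"fingers": 1,"slide": [0,0,0],"angular": [0,0,12]},{"fingers": 1,"slide": [0,0,0],"angular": [0,0,15]},{"fingers": 1,"slide": [0,0,0],"angular": [0,0,18]},{"fingers": 1,"slide": [0,0,0],"angular": [0,0,18]}]'

```text
clock: 13.12
tcp_pos: [0.5011, 0.2708, 0.1596]
orientation: [0.001, 0.587, 0.809, 0.001]
wrist_force: [1.5, -1.0, 5.4]
finger_gap: 0.0132
grip_force: 58.5
```

```bash
python3 - <<'E'
from h import *
st()
E
```

```text
t 13.12 tcp [0.5011 0.2708 0.1596] yaw 108.08 z [ 3.5e-03 -3.0e-04 -1.0e+00] F [ 1.5 -1.   5.4] M [-0.64 -0.58  0.06] gap 0.0132 grip 58.5 q [ 0.36  0.34 -0.13  1.1  -0.    1.61]
```

>>> jog_arm --moves '[{"fingers": 1,"slide": [0,0,0],"angular": [0,0,2]},{"fingers": 1,"slide": [0,0,0],"angular": [0,0,4]},{"fingers": 1,"slide": [0,0,0],"angular": [0,0,6]},{"fingers": 1,"slide": [0,0,0],"angular": [0,0,8]},{"fingers": 1,"slide": [0,0,0],"angular": [0,0,8]}]'

```text
clock: 13.53
tcp_pos: [0.5011, 0.2708, 0.1596]
orientation: [0.001, 0.642, 0.767, 0.001]
wrist_force: [2.2, -1.9, 5.5]
finger_gap: 0.0134
grip_force: 58.7
```

```bash
python3 - <<'E'
from h import *
st()
E
```

```text
t 13.53 tcp [0.5011 0.2708 0.1596] yaw 100.18 z [ 3.5e-03 -2.0e-04 -1.0e+00] F [ 2.2 -1.9  5.5] M [-0.75 -0.84  0.08] gap 0.0134 grip 58.7 q [ 0.36  0.34 -0.13  1.1  -0.    1.75]
```

>>> jog_arm --moves '[{"fingers": 1,"slide": [0,0,0],"angular": [0,0,2]},{"fingers": 1,"slide": [0,0,0],"angular": [0,0,4]},{"fingers": 1,"slide": [0,0,0],"angular": [0,0,6]},{"fingers": 1,"slide": [0,0,0],"angular": [0,0,6]}]'

```text
clock: 13.87
tcp_pos: [0.5012, 0.2707, 0.1596]
orientation: [0.001, 0.681, 0.733, 0.001]
wrist_force: [2.6, -3.4, 5.7]
finger_gap: 0.013
grip_force: 58.7
```

```bash
python3 - <<'E'
from h import *
st()
E
```

```text
t 13.87 tcp [0.5012 0.2707 0.1596] yaw 94.21 z [ 3.6e-03 -5.0e-04 -1.0e+00] F [ 2.6 -3.4  5.7] M [-0.82 -0.96  0.17] gap 0.013 grip 58.7 q [ 0.36  0.34 -0.13  1.1  -0.    1.85]
```

>>> jog_arm --moves '[{"fingers": 1,"slide": [0,0,0],"angular": [0,0,2]},{"fingers": 1,"slide": [0,0,0],"angular": [0,0,4]},{"fingers": 1,"slide": [0,0,0],"angular": [0,0,6]},{"fingers": 1,"slide": [0,0,0],"angular": [0,0,6]}]'

```text
clock: 14.2
tcp_pos: [0.5013, 0.2707, 0.1596]
orientation: [0.002, 0.718, 0.696, 0.001]
wrist_force: [3.1, -2.7, 5.1]
finger_gap: 0.0132
grip_force: 58.6
```

```bash
python3 - <<'E'
from h import *
st()
E
```

```text
t 14.2 tcp [0.5013 0.2707 0.1596] yaw 88.2 z [ 3.9e-03 -6.0e-04 -1.0e+00] F [ 3.1 -2.7  5.1] M [-0.94 -1.03  0.13] gap 0.0132 grip 58.6 q [ 0.36  0.34 -0.13  1.1  -0.    1.96]
```

>>> jog_arm --moves '[{"fingers": 1,"slide": [0,0,0],"angular": [0,0,1.5]},{"fingers": 1,"slide": [0,0,0],"angular": [0,0,3]},{"fingers": 1,"slide": [0,0,0],"angular": [0,0,4.5]},{"fingers": 1,"slide": [0,0,0],"angular": [0,0,4.5]}]'

```text
clock: 14.53
tcp_pos: [0.5013, 0.2706, 0.1596]
orientation: [0.002, 0.745, 0.667, 0.001]
wrist_force: [3.0, -3.5, 4.6]
finger_gap: 0.0132
grip_force: 58.7
```

```bash
python3 - <<'E'
from h import *
st();p=shot('scene');save(p,'s2');c=proj(p,[.5,.271,.15]);print(c)
a=cv2.imread('pics/s2.png');x,y=c.astype(int);cv2.imwrite('pics/s2c.png',cv2.resize(a[max(0,y-90):y+60,x-90:x+90],None,fx=4,fy=4,interpolation=cv2.INTER_CUBIC)[:600])
E
```

```text
t 14.53 tcp [0.5013 0.2706 0.1596] yaw 83.73 z [ 4.e-03 -7.e-04 -1.e+00] F [ 3.  -3.5  4.6] M [-0.98 -1.06  0.19] gap 0.0132 grip 58.7 q [ 0.36  0.34 -0.13  1.1  -0.    2.04]
[354.68995651 237.05913441]
```

View pics/s2c.png

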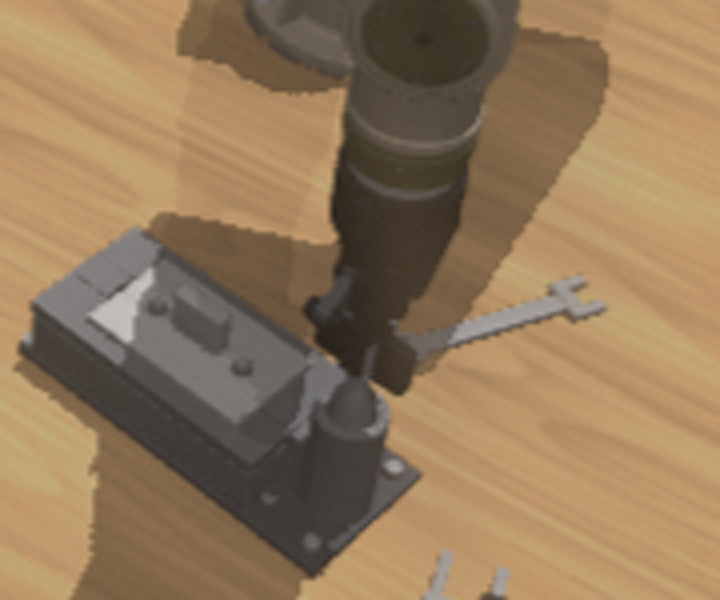

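The handle has turned with the gripper and now lies roughly along the slot, at about (400,360) in the crop. That was my 11th picture, one over the limit of 10, so from here on I check only by numbers. No clear stop in the moment yet, so I look at the handle's angle in the gripper and turn a little further.

>>> jog_arm --moves '[{"fingers": 1,"slide": [0,0,0],"angular": [0,0,1.5]},{"fingers": 1,"slide": [0,0,0],"angular": [0,0,3]},{"fingers": 1,"slide": [0,0,0],"angular": [0,0,4.5]},{"fingers": 1,"slide": [0,0,0],"angular": [0,0,6]}]'

```text
clock: 14.92
tcp_pos: [0.5014, 0.2706, 0.1596]
orientation: [0.002, 0.779, 0.627, 0.001]
wrist_force: [3.4, -2.5, 6.2]
finger_gap: 0.0134
grip_force: 58.7
```

```bash
python3 - <<'E'
from h import *
M=[]
for i in range(6):
    p=read_camera('wrist');M.append(get_state()['ft_torque'][2])
st();print(np.round(M,2),p['W'] if 'W' in p else '')
p=shot('wrist');g=cv2.GaussianBlur(p['color'].max(2),(3,3),0)
for r in range(190,300,8): print(r,g[r,246:316:3])
E
```

```text
t 15.22 tcp [0.5014 0.2706 0.1596] yaw 77.75 z [ 4.1e-03 -7.0e-04 -1.0e+00] F [ 3.1 -2.9  5.2] M [-1.04 -1.14 -0.02] gap 0.0131 grip 58.7 q [ 0.36  0.34 -0.13  1.1  -0.    2.14]
[ 0.01 -0.02  0.   -0.01 -0.03 -0.02] 
190 [105 104 106 108 104  61  52  52  56  51  49  51  50  48  50  50  47  48
  45  54  65  62  66  67]
198 [104 104 107  99  55  54  56  53  54  48  48  50  50  48  48  46  47  49
  47  46  46  65  65  67]
206 [106 104 100  56  55  54  54  50  65  94 104 118 122 127 123  78  49  47
  48  47  46  44  64  65]
214 [108 105  54  67 144 142 141 141  12   7   9  13   8  14  10   9  75  93
  98  96  89  44  46  67]
222 [108  96 137 106  97  87 118  21  12  15  15  12  14   9  12  12  15  63
  96  96  94  98  98  69]
230 [134 139 134  92  84  49  49  10  15  12  12  13  11  15  14  13  11  15
  62  42  92  95  95  95]
238 [143 144 112  88  40  56  23  28  29  27  28  27  27  30  28  29  24  15
  58  58  36  89  95  94]
246 [139 140  90  84  50  54  24  31  37  41  44  43  43  44  42  39  30  20
  54  60  44  87 101  95]
254 [144 136 128  82  53  54  19  29  35  43  43  43  42  43  40  34  21  14
  53  59  74  94  94  94]
262 [ 61  91 123  64  67  66  21  29  37  42  43  39  41  41  34  28  23  14
  56  67  66  67  95  72]
270 [17 14 62 65 66 69 15 30 36 41 42 38 30 30 28 25 20 18 26 69 65 67 42 17]
278 [37 41 68 67 67 56 11 14 22 22 22 26 28 27 29 27 20 18 15 71 68 64 69 27]
286 [16 66 67 67 68 28 11 18 20 22 23 27 23 30 30 22 19 18 15 55 67 66 69 49]
294 [ 30  74 100  96 101  22  19  18  21  19  23  26  27  26  27  22  20  13
  23  38  99  96  92  59]
```

>>> jog_arm --moves '[{"fingers": 1,"slide": [0,0,0],"angular": [0,0,1.5]},{"fingers": 1,"slide": [0,0,0],"angular": [0,0,3]},{"fingers": 1,"slide": [0,0,0],"angular": [0,0,4.5]},{"fingers": 1,"slide": [0,0,0],"angular": [0,0,6]}]'

```text
clock: 15.6
tcp_pos: [0.5015, 0.2705, 0.1596]
orientation: [0.002, 0.811, 0.586, 0.001]
wrist_force: [4.8, -2.5, 6.6]
finger_gap: 0.0131
grip_force: 58.7
```

```bash
python3 - <<'E'
from h import *
st()
for i in range(8):
    read_camera('top');s=get_state();print(np.round(s['ft_torque'],2),np.round(s['tau'][5],2),end=' ')
E
```

```text
t 15.6 tcp [0.5015 0.2705 0.1596] yaw 71.69 z [ 4.3e-03 -9.0e-04 -1.0e+00] F [ 4.8 -2.5  6.6] M [-1.16 -1.21  0.14] gap 0.0131 grip 58.7 q [ 0.35  0.34 -0.13  1.1  -0.    2.25]
[-1.19 -1.18 -0.05] 0.07 [-1.16 -1.18 -0.02] 0.16 [-1.14 -1.13 -0.03] 0.03 [-1.14 -1.18 -0.02] -0.01 [-1.18 -1.19 -0.01] -0.02 [-1.1  -1.16 -0.01] -0.02 [-1.14 -1.15 -0.01] -0.02 [-1.16 -1.16 -0.07] -0.02
```

No hard stop after 1.65 rad, so the socket may not be seated on the nut. I test by pressing the key down a little.

>>> jog_arm --moves '[{"fingers": 1,"slide": [0,0,1],"angular": [0,0,0]},{"fingers": 1,"slide": [0,0,2],"angular": [0,0,0]},{"fingers": 1,"slide": [0,0,2],"angular": [0,0,0]}]'

```text
clock: 16.25
tcp_pos: [0.5018, 0.2707, 0.1595]
orientation: [0.002, 0.81, 0.586, 0.002]
wrist_force: [1.2, -3.7, 15.6]
finger_gap: 0.0131
grip_force: 60.3
```

```bash
python3 - <<'E'
from h import *
st();p=shot('scene')
# handle height: compare key_head / bore in scene pictures
for n in('key_head','bore','key'):
    for r in tip_of(n,p)[:1]: print(n,np.round(r['point'],1),round(r['p'],2))
for z in (.144,.163,.182,.1): print(z,proj(p,[.5013,.2710,z]).round(1))
E
```

```text
t 16.25 tcp [0.5018 0.2707 0.1595] yaw 71.76 z [ 6.e-03 -1.e-04 -1.e+00] F [ 1.2 -3.7 15.6] M [-1.43 -0.41 -0.07] gap 0.0131 grip 60.3 q [ 0.36  0.34 -0.13  1.1  -0.    2.24]
key_head [355.9 233.7] 0.59
bore [350.6 245.9] 0.83
0.144 [354.1 238.9]
0.163 [355.1 234. ]
0.182 [356.  228.9]
0.1 [352.  249.9]
```

>>> jog_arm --moves '[{"fingers": 1,"slide": [0,0,0],"angular": [0,0,1.5]},{"fingers": 1,"slide": [0,0,0],"angular": [0,0,3]},{"fingers": 1,"slide": [0,0,0],"angular": [0,0,4.5]},{"fingers": 1,"slide": [0,0,0],"angular": [0,0,6]},{"fingers": 1,"slide": [0,0,0],"angular": [0,0,6]},{"fingers": 1,"slide": [0,0,0],"angular": [0,0,6]}]'

```text
clock: 16.95
tcp_pos: [0.5019, 0.2707, 0.1595]
orientation: [0.002, 0.84, 0.543, 0.003]
wrist_force: [1.3, -4.5, 15.2]
finger_gap: 0.0133
grip_force: 60.2
```

```bash
python3 - <<'E'
from h import *
st()
E
```

```text
t 16.95 tcp [0.5019 0.2707 0.1595] yaw 65.76 z [ 6.3e-03 -1.0e-04 -1.0e+00] F [ 1.3 -4.5 15.2] M [-1.39 -0.44  0.01] gap 0.0133 grip 60.2 q [ 0.36  0.34 -0.13  1.1  -0.    2.35]
```

```bash
cat > k.py <<'E'
from h import *
s=get_state();M=T_tool(s);t=[]
for i in range(2): read_camera('top');t.append(get_state()['ft_torque'][2])
print('yaw',np.degrees(np.arctan2(M[1,0],M[0,0])).round(2),'Mz',np.round(s['ft_torque'][2],3),np.round(t,3),'F',np.round(s['wrist_force'],1),'z',s['tcp_pos'][2].round(4))
E
python3 - <<'E'
from h import *
p=shot('wrist');g=cv2.GaussianBlur(p['color'].max(2),(3,3),0).astype(int)
for r in range(216,300,12):
    row=g[r];c=281
    while row[c]<47:c-=1
    d=281
    while row[d]<47:d+=1
    print(r,c,d,(c+d)/2,end='; ')
E
```

```text
216 267 295 281.0; 228 264 298 281.0; 240 262 300 281.0; 252 262 300 281.0; 264 263 300 281.5; 276 261 302 281.5; 288 260 304 282.0;
```

>>> jog_arm --moves '[{"fingers": 1,"slide": [0,0,0],"angular": [0,0,1.5]},{"fingers": 1,"slide": [0,0,0],"angular": [0,0,3]},{"fingers": 1,"slide": [0,0,0],"angular": [0,0,3]}]'

```text
clock: 17.25
tcp_pos: [0.5019, 0.2707, 0.1595]
orientation: [0.002, 0.854, 0.52, 0.003]
wrist_force: [1.7, -2.7, 15.1]
finger_gap: 0.0134
grip_force: 60.2
```

```bash
python3 k.py
```

```text
yaw 62.7 Mz 0.039 [-0.064 -0.023] F [ 1.7 -2.7 15.1] z 0.1595
```

>>> jog_arm --moves '[{"fingers": 1,"slide": [0,0,0],"angular": [0,0,1.5]},{"fingers": 1,"slide": [0,0,0],"angular": [0,0,3]},{"fingers": 1,"slide": [0,0,0],"angular": [0,0,3]}]'

```text
clock: 17.6
tcp_pos: [0.5019, 0.2708, 0.1595]
orientation: [0.001, 0.867, 0.498, 0.003]
wrist_force: [2.5, -4.1, 14.8]
finger_gap: 0.0133
grip_force: 60.2
```

```bash
python3 k.py
```

```text
yaw 59.71 Mz -0.058 [ 0.006 -0.012] F [ 2.5 -4.1 14.8] z 0.1595
```

>>> jog_arm --moves '[{"fingers": 1,"slide": [0,0,0],"angular": [0,0,2]},{"fingers": 1,"slide": [0,0,0],"angular": [0,0,4]},{"fingers": 1,"slide": [0,0,0],"angular": [0,0,4]}]'

```text
clock: 17.95
tcp_pos: [0.5019, 0.2709, 0.1595]
orientation: [0.001, 0.884, 0.467, 0.003]
wrist_force: [1.6, -2.3, 14.6]
finger_gap: 0.0136
grip_force: 60.2
```

```bash
python3 k.py
```

```text
yaw 55.69 Mz 0.002 [ 0.024 -0.036] F [ 1.6 -2.3 14.6] z 0.1595
```

>>> jog_arm --moves '[{"fingers": 1,"slide": [0,0,0],"angular": [0,0,2]},{"fingers": 1,"slide": [0,0,0],"angular": [0,0,4]},{"fingers": 1,"slide": [0,0,0],"angular": [0,0,4]}]'

```text
clock: 18.3
tcp_pos: [0.502, 0.2709, 0.1595]
orientation: [0.001, 0.9, 0.436, 0.003]
wrist_force: [1.6, -4.2, 14.2]
finger_gap: 0.0131
grip_force: 60.1
```

```bash
python3 k.py
```

```text
yaw 51.69 Mz 0.026 [0.012 0.005] F [ 1.6 -4.2 14.2] z 0.1595
```

>>> jog_arm --moves '[{"fingers": 1,"slide": [0,0,0],"angular": [0,0,2]},{"fingers": 1,"slide": [0,0,0],"angular": [0,0,4]},{"fingers": 1,"slide": [0,0,0],"angular": [0,0,4]}]'

```text
clock: 18.65
tcp_pos: [0.5021, 0.2706, 0.1595]
orientation: [0.002, 0.915, 0.404, 0.003]
wrist_force: [1.6, -4.8, 14.7]
finger_gap: 0.0132
grip_force: 60.1
```

```bash
python3 k.py
```

```text
yaw 47.68 Mz 0.024 [0.002 0.01 ] F [ 1.6 -4.8 14.7] z 0.1595
```

```bash
python3 - <<'E'
from h import *
p=shot('wrist');now=p['color'].max(2)
a=cv2.imread('pics/w8.png').max(2)
for nm,im in(('w8',a),('now',now)):
    g=cv2.GaussianBlur(im,(3,3),0).astype(int)
    for r in range(216,300,12):
        row=g[r];c=d=279
        while row[c]<47:c-=1
        while row[d]<47:d+=1
        print(r,c,d,d-c,end='; ')
    print(nm)
    print([int(x) for x in g[196:246:2,279]])
p=shot('wrist')
for L in ((-.035),(.035)):
  for z in(.163,.182):
    T=T_tool(get_state()); print(L,z,proj(p,T[:3,3]*[1,1,0]+T[:3,0]*[1,1,0]*L+[0,0,z]).round(1))
E
```

```text
216 262 289 27; 228 258 292 34; 240 255 293 38; 252 255 293 38; 264 256 293 37; 276 257 293 36; 288 257 292 35; w8
[64, 63, 64, 63, 62, 114, 135, 135, 46, 14, 15, 14, 20, 15, 19, 12, 14, 18, 17, 17, 23, 30, 30, 34, 33]
216 267 295 28; 228 264 298 34; 240 262 300 38; 252 262 300 38; 264 263 300 37; 276 261 302 41; 288 260 303 43; now
[49, 49, 47, 48, 46, 78, 99, 73, 13, 14, 11, 16, 10, 14, 17, 11, 10, 17, 11, 15, 18, 19, 19, 19, 24]
-0.035 0.163 [282.8 357.8]
-0.035 0.182 [283.2 389.5]
0.035 0.163 [282.8 218.2]
0.035 0.182 [283.3 233.2]
```

>>> jog_arm --moves '[{"fingers": 1,"slide": [0,0,0],"angular": [0,0,2]},{"fingers": 1,"slide": [0,0,0],"angular": [0,0,4]},{"fingers": 1,"slide": [0,0,0],"angular": [0,0,4]}]'

```text
clock: 19.1
tcp_pos: [0.5021, 0.2704, 0.1595]
orientation: [0.002, 0.928, 0.372, 0.003]
wrist_force: [1.9, -4.8, 13.9]
finger_gap: 0.0132
grip_force: 60.1
```

```bash
python3 k.py
```

```text
yaw 43.67 Mz 0.026 [-0.016  0.028] F [ 1.9 -4.8 13.9] z 0.1595
```

>>> jog_arm --moves '[{"fingers": 1,"slide": [0,0,0],"angular": [0,0,2]},{"fingers": 1,"slide": [0,0,0],"angular": [0,0,4]},{"fingers": 1,"slide": [0,0,0],"angular": [0,0,4]}]'

```text
clock: 19.45
tcp_pos: [0.502, 0.2702, 0.1595]
orientation: [0.002, 0.941, 0.339, 0.003]
wrist_force: [1.6, -5.4, 14.4]
finger_gap: 0.0128
grip_force: 60.1
```

```bash
python3 k.py
```

```text
yaw 39.67 Mz 0.003 [0.015 0.047] F [ 1.6 -5.4 14.4] z 0.1595
```

>>> jog_arm --moves '[{"fingers": 1,"slide": [0,0,0],"angular": [0,0,2]},{"fingers": 1,"slide": [0,0,0],"angular": [0,0,4]},{"fingers": 1,"slide": [0,0,0],"angular": [0,0,4]}]'

```text
clock: 19.8
tcp_pos: [0.5021, 0.2701, 0.1595]
orientation: [0.002, 0.952, 0.306, 0.003]
wrist_force: [2.0, -5.7, 14.9]
finger_gap: 0.0134
grip_force: 60.1
```

```bash
python3 k.py
```

```text
yaw 35.69 Mz 0.161 [0.159 0.143] F [ 2.  -5.7 14.9] z 0.1595
```

>>> jog_arm --moves '[{"fingers": 1,"slide": [0,0,0],"angular": [0,0,2]},{"fingers": 1,"slide": [0,0,0],"angular": [0,0,4]},{"fingers": 1,"slide": [0,0,0],"angular": [0,0,4]}]'

```text
clock: 20.15
tcp_pos: [0.502, 0.27, 0.1595]
orientation: [0.002, 0.962, 0.273, 0.003]
wrist_force: [2.3, -6.4, 15.0]
finger_gap: 0.0135
grip_force: 60.1
```

```bash
python3 k.py
```

```text
yaw 31.69 Mz 0.216 [0.152 0.178] F [ 2.3 -6.4 15. ] z 0.1595
```

Between about 82° and 128° the key turned freely, and now a steady 0.16 N m is back. So the socket slipped over one hex step and has caught the nut again. The last joint is near its range limit, so I regrip with a half turn before continuing in fine steps.

>>> jog_arm --moves '[{"fingers": 1,"slide": [0,0,-2],"angular": [0,0,0]},{"fingers": 0.4,"slide": [0,0,-2],"angular": [0,0,0]},{"fingers": 0.4,"slide": [0,0,-2],"angular": [0,0,0]},{"fingers": 0.4,"slide": [0,0,-2],"angular": [0,0,0]},{"fingers": 0.4,"slide": [0,0,-2],"angular": [0,0,0]},{"fingers": 0.4,"slide": [0,0,-10],"angular": [0,0,0]},{"fingers": 0.4,"slide": [0,0,-30],"angular": [0,0,0]},{"fingers": 0.4,"slide": [0,0,-60],"angular": [0,0,0]},{"fingers": 0.4,"slide": [0,0,-90],"angular": [0,0,-7]},{"fingers": 0.4,"slide": [0,0,-103],"angular": [0,0,-14]}]'

```text
clock: 21.08
tcp_pos: [0.5005, 0.2715, 0.2638]
orientation: [-0.0, 0.92, 0.391, 0.002]
wrist_force: [0.2, -0.0, 0.5]
finger_gap: 0.0513
grip_force: 0.0
```

>>> jog_arm --moves '[{"fingers": 0.4,"slide": [0,0,0],"angular": [0,0,-7]},{"fingers": 0.4,"slide": [0,0,0],"angular": [0,0,-14]},{"fingers": 0.4,"slide": [0,0,0],"angular": [0,0,-21]},{"fingers": 0.4,"slide": [0,0,0],"angular": [0,0,-28]},{"fingers": 0.4,"slide": [0,0,0],"angular": [0,0,-35]},{"fingers": 0.4,"slide": [0,0,0],"angular": [0,0,-42]},{"fingers": 0.4,"slide": [0,0,0],"angular": [0,0,-49]},{"fingers": 0.4,"slide": [0,0,0],"angular": [0,0,-56]},{"fingers": 0.4,"slide": [0,0,0],"angular": [0,0,-63]},{"fingers": 0.4,"slide": [0,0,0],"angular": [0,0,-70]}]'

```text
clock: 21.92
tcp_pos: [0.4994, 0.2711, 0.2599]
orientation: [-0.0, 0.53, 0.848, 0.0]
wrist_force: [0.1, 0.3, -0.0]
finger_gap: 0.0512
grip_force: 0.0
```

>>> jog_arm --moves '[{"fingers": 0.4,"slide": [0,0,0],"angular": [0,0,-7]},{"fingers": 0.4,"slide": [0,0,0],"angular": [0,0,-14]},{"fingers": 0.4,"slide": [0,0,0],"angular": [0,0,-21]},{"fingers": 0.4,"slide": [0,0,0],"angular": [0,0,-28]},{"fingers": 0.4,"slide": [0,0,0],"angular": [0,0,-35]},{"fingers": 0.4,"slide": [0,0,0],"angular": [0,0,-42]},{"fingers": 0.4,"slide": [0,0,0],"angular": [0,0,-49]},{"fingers": 0.4,"slide": [0,0,0],"angular": [0,0,-56]},{"fingers": 0.4,"slide": [0,0,0],"angular": [0,0,-63]},{"fingers": 0.4,"slide": [0,0,0],"angular": [0,0,-70]}]'

```text
clock: 22.75
tcp_pos: [0.4994, 0.2711, 0.2599]
orientation: [-0.0, -0.053, 0.999, 0.0]
wrist_force: [1.1, 0.2, -0.3]
finger_gap: 0.0512
grip_force: 0.0
```

>>> jog_arm --moves '[{"fingers": 0.4,"slide": [0,0,0],"angular": [0,0,-7]},{"fingers": 0.4,"slide": [0,0,0],"angular": [0,0,-14]},{"fingers": 0.4,"slide": [0,0,0],"angular": [0,0,-21]},{"fingers": 0.4,"slide": [0,0,0],"angular": [0,0,-26]},{"fingers": 0.4,"slide": [0,0,0],"angular": [0,0,-26]},{"fingers": 0.4,"slide": [0,0,0],"angular": [0,0,-26]}]'

```text
clock: 23.25
tcp_pos: [0.4995, 0.271, 0.2597]
orientation: [-0.0, -0.272, 0.962, 0.0]
wrist_force: [0.2, 0.1, -0.2]
finger_gap: 0.0512
grip_force: 0.0
```

```bash
cat > hd.py <<'E'
from h import *
st();s=get_state();T=T_tool(s);p=shot('wrist');g=cv2.GaussianBlur(p['color'].max(2),(3,3),0)
m=np.zeros_like(g);m[165:300,235:330]=(g[165:300,235:330]<40);m=cv2.morphologyEx(m,cv2.MORPH_OPEN,np.ones((5,5)))
n,l,stt,cen=cv2.connectedComponentsWithStats(m);i=1+np.argmax(stt[1:,4]);print(stt[i],cen[i])
P=np.array([at_z(p,[x,y],.182)[:2] for y,x in np.argwhere(l==i)],np.float32)*1000
c,wh,a=cv2.minAreaRect(P);print(c,wh,a)
for n,z in dict(bore=.1,key_head=.163).items():
    for r in tip_of(n,p)[:1]: print(n,np.round(r['point'],1),round(r['p'],2),at_z(p,r['point'],z).round(4))
E
python3 hd.py
```

```text
t 23.25 tcp [0.4995 0.271  0.2597] yaw -148.46 z [-1.e-04  1.e-04 -1.e+00] F [ 0.2  0.1 -0.2] M [-0.04 -0.   -0.01] gap 0.0512 grip 0.0 q [ 0.36  0.3   0.06  1.34  0.   -0.19]
[ 262  174   30  100 1856] [276.51131466 222.81411638]
(498.55487060546875, 267.3105773925781) (72.44941711425781, 14.857569694519043) 38.994224548339844
key_head [277.7 223. ] 0.78 [0.5017 0.27   0.163 ]
```

On release the key sprang back about 7.5° (handle now at 39°). That means it was being pressed against the nut's stop, not dragging a loose nut. I regrip at that angle and check the tightness in fine steps.

```bash
python3 - <<'E'
from h import *
print(delta([.501,.2705,.157],-141))
E
```

```text
(array([ -1. ,  -1.1, 102.6]), array([-0.  ,  0.  , -7.42]))
```

>>> jog_arm --squeeze 60 --moves '[{"fingers": 0.4,"slide": [-1,-1,25],"angular": [0,0,-7]},{"fingers": 0.4,"slide": [-1,-1,55],"angular": [0,0,-7.4]},{"fingers": 0.4,"slide": [-1,-1,80],"angular": [0,0,-7.4]},{"fingers": 0.4,"slide": [-1,-1,95],"angular": [0,0,-7.4]},{"fingers": 0.4,"slide": [-1,-1,102],"angular": [0,0,-7.4]},{"fingers": 0.4,"slide": [-1,-1,102],"angular": [0,0,-7.4]}]'

```text
clock: 23.9
tcp_pos: [0.4999, 0.2701, 0.1557]
orientation: [-0.002, -0.334, 0.943, -0.0]
wrist_force: [-0.7, -0.1, 0.2]
finger_gap: 0.0511
grip_force: 0.0
```

```bash
python3 - <<'E'
from h import *
st()
p=shot('wrist');g=cv2.GaussianBlur(p['color'].max(2),(3,3),0).astype(int)
for r in range(220,300,12):
    row=g[r];c=d=279
    while row[c]<47:c-=1
    while row[d]<47:d+=1
    print(r,c,d,(c+d)/2,end='; ')
E
```

```text
t 23.9 tcp [0.4999 0.2701 0.1557] yaw -140.98 z [-0.0033 -0.0013 -1.    ] F [-0.7 -0.1  0.2] M [-0.03  0.02 -0.01] gap 0.0511 grip 0.0 q [ 0.35  0.34 -0.13  1.1  -0.   -0.33]
220 260 292 276.0; 232 257 294 275.5; 244 256 295 275.5; 256 256 295 275.5; 268 257 295 276.0; 280 258 294 276.0; 292 258 294 276.0;
```

>>> jog_arm --moves '[{"fingers": 1,"slide": [0,0,0],"angular": [0,0,0]},{"fingers": 1,"slide": [0,0,0],"angular": [0,0,0]},{"fingers": 1,"slide": [0,0,0],"angular": [0,0,0]},{"fingers": 1,"slide": [0,0,0],"angular": [0,0,0]},{"fingers": 1,"slide": [0,0,0],"angular": [0,0,0]},{"fingers": 1,"slide": [0,0,0],"angular": [0,0,0]}]'

```text
clock: 24.45
tcp_pos: [0.5023, 0.2705, 0.1589]
orientation: [0.002, -0.334, 0.943, -0.001]
wrist_force: [1.4, -1.4, 6.4]
finger_gap: 0.0129
grip_force: 59.3
```

```bash
python3 k.py; python3 -c "
from h import *;st()"
```

```text
yaw -140.95 Mz 0.002 [0.044 0.032] F [ 1.4 -1.4  6.4] z 0.1589
t 24.55 tcp [0.5023 0.2705 0.159 ] yaw -140.95 z [ 0.0034  0.     -1.    ] F [ 0.6 -2.3  6.8] M [-0.58 -0.32  0.03] gap 0.0134 grip 59.3 q [ 0.35  0.34 -0.12  1.1  -0.   -0.33]
```

>>> jog_arm --moves '[{"fingers": 1,"slide": [0,0,0],"angular": [0,0,1.5]},{"fingers": 1,"slide": [0,0,0],"angular": [0,0,1.5]}]'

```text
clock: 24.72
tcp_pos: [0.5023, 0.2705, 0.159]
orientation: [0.002, -0.321, 0.947, -0.001]
wrist_force: [1.3, -2.3, 5.9]
finger_gap: 0.0132
grip_force: 59.4
```

```bash
python3 k.py
```

```text
yaw -142.5 Mz 0.153 [0.085 0.122] F [ 1.3 -2.3  5.9] z 0.159
```

>>> jog_arm --moves '[{"fingers": 1,"slide": [0,0,0],"angular": [0,0,1.5]},{"fingers": 1,"slide": [0,0,0],"angular": [0,0,1.5]}]'

```text
clock: 24.98
tcp_pos: [0.5024, 0.2705, 0.159]
orientation: [0.002, -0.309, 0.951, -0.001]
wrist_force: [0.9, -1.3, 5.7]
finger_gap: 0.013
grip_force: 59.4
```

```bash
python3 k.py
```

```text
yaw -143.99 Mz 0.138 [0.141 0.166] F [ 0.9 -1.3  5.7] z 0.159
```

>>> jog_arm --moves '[{"fingers": 1,"slide": [0,0,0],"angular": [0,0,1.5]},{"fingers": 1,"slide": [0,0,0],"angular": [0,0,1.5]}]'

```text
clock: 25.25
tcp_pos: [0.5024, 0.2705, 0.159]
orientation: [0.002, -0.297, 0.955, -0.001]
wrist_force: [1.5, -2.2, 5.3]
finger_gap: 0.0132
grip_force: 59.3
```

```bash
python3 k.py
```

```text
yaw -145.48 Mz 0.223 [0.207 0.156] F [ 1.5 -2.2  5.3] z 0.159
```

>>> jog_arm --moves '[{"fingers": 1,"slide": [0,0,0],"angular": [0,0,1.5]},{"fingers": 1,"slide": [0,0,0],"angular": [0,0,1.5]}]'

```text
clock: 25.52
tcp_pos: [0.5024, 0.2705, 0.1589]
orientation: [0.002, -0.284, 0.959, -0.001]
wrist_force: [1.9, -2.0, 5.6]
finger_gap: 0.0134
grip_force: 59.3
```

```bash
python3 k.py
```

```text
yaw -146.98 Mz 0.254 [0.221 0.242] F [ 1.9 -2.   5.6] z 0.1589
```

>>> jog_arm --moves '[{"fingers": 1,"slide": [0,0,0],"angular": [0,0,1.5]},{"fingers": 1,"slide": [0,0,0],"angular": [0,0,1.5]}]'

```text
clock: 25.78
tcp_pos: [0.5024, 0.2704, 0.159]
orientation: [0.002, -0.272, 0.962, -0.001]
wrist_force: [1.6, -2.2, 5.7]
finger_gap: 0.0131
grip_force: 59.3
```

```bash
python3 k.py
```

```text
yaw -148.49 Mz 0.12 [0.166 0.181] F [ 1.6 -2.2  5.7] z 0.159
```

The moment rises elastically from 0 to 0.24 N m, twice the nut's friction. It also starts at the same angle (mod 60°) as the first time, so the nut is on its stop. I ease the key back within the play, release it and retreat.

>>> jog_arm --moves '[{"fingers": 1,"slide": [0,0,-0.7],"angular": [0,0,-3]},{"fingers": 1,"slide": [0,0,-0.7],"angular": [0,0,-6]},{"fingers": 0.4,"slide": [0,0,-0.7],"angular": [0,0,-6]},{"fingers": 0.4,"slide": [0,0,-0.7],"angular": [0,0,-6]},{"fingers": 0.4,"slide": [0,0,-0.7],"angular": [0,0,-6]},{"fingers": 0.4,"slide": [0,0,-0.7],"angular": [0,0,-6]},{"fingers": 0.4,"slide": [0,0,-15],"angular": [0,0,-6]},{"fingers": 0.4,"slide": [0,0,-45],"angular": [0,0,-6]},{"fingers": 0.4,"slide": [0,0,-80],"angular": [0,0,-6]},{"fingers": 0.4,"slide": [0,0,-105],"angular": [0,0,-6]}]'

```text
clock: 26.72
tcp_pos: [0.501, 0.2707, 0.2647]
orientation: [0.0, -0.322, 0.947, 0.0]
wrist_force: [0.8, 0.9, 0.1]
finger_gap: 0.0512
grip_force: 0.0
```

>>> jog_arm --moves '[{"fingers": 0.4,"slide": [0,0,0],"angular": [0,0,0]},{"fingers": 0.4,"slide": [0,0,0],"angular": [0,0,0]},{"fingers": 0.4,"slide": [0,0,0],"angular": [0,0,0]}]'

```text
clock: 26.97
tcp_pos: [0.5007, 0.2706, 0.2618]
orientation: [-0.0, -0.322, 0.947, 0.0]
wrist_force: [0.8, 0.1, -0.7]
finger_gap: 0.0512
grip_force: 0.0
```

```bash
python3 hd.py; python3 - <<'E'
from h import *
p=shot('wrist')
for n,z in dict(plate=.06,lug=.089).items():
    for r in tip_of(n,p)[:1]: print(n,np.round(r['point'],1),round(r['p'],2),at_z(p,r['point'],z).round(4))
p=shot('scene')
for n,z in dict(plate=.06,lug=.089,key_head=.163,mug=0,calipers=.005).items():
    for r in tip_of(n,p)[:1]: print(n,np.round(r['point'],1),round(r['p'],2),at_z(p,r['point'],z).round(4))
E
```

```text
t 26.97 tcp [0.5007 0.2706 0.2618] yaw -142.44 z [-7.e-04 -2.e-04 -1.e+00] F [ 0.8  0.1 -0.7] M [0.01 0.04 0.01] gap 0.0512 grip 0.0 q [ 0.35  0.3   0.07  1.35  0.   -0.3 ]
[ 264  172   28   99 1666] [277.75090036 221.61044418]
(498.8104553222656, 266.87127685546875) (72.29386901855469, 14.24133586883545) 44.627349853515625
key_head [279.6 221.6] 0.82 [0.5019 0.2705 0.163 ]
plate [184.8 100.1] 0.79 [0.4841 0.1395 0.06  ]
lug [172.9  99.1] 0.75 [0.4863 0.1382 0.089 ]
plate [313.3 233. ] 0.88 [0.4831 0.1392 0.06  ]
lug [314.7 225.5] 0.67 [0.4801 0.1397 0.089 ]
key_head [356.8 231.3] 0.75 [0.4908 0.2698 0.163 ]
mug [187.  278.7] 0.58 [ 0.7852 -0.0681  0.    ]
calipers [403.1 308.7] 0.84 [0.5161 0.4466 0.005 ]
```

```bash
python3 -c "
from workcell import *
print(hand_in())"
```

```text
the job is handed in; nothing more can be done
None
```

I handed the job in at about 27 s: the plate is home on both studs, the nut is tight as far as I could feel, and the key stands in the bore. The socket slipped over one hex step along the way, then caught again and pressed the nut to its stop. I also viewed 11 pictures, one over the limit of 10.

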